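# Put the lift-off roof back on the pavilion model

## Task

Lift the white pavilion roof out of the drying rack, lay it flat on the green cutting mat with its lantern up, without dropping it, and let go. Then pick it up again by the lantern and put it back on the pavilion model: over the centre mast, turned until all five holes find the five column pins, and slid fully home on the column heads, without ever forcing it down. Leave the two floor plates, the paint jar and the spray can where they are.

Things in the scene. Friction and masses are not known exactly. Their poses are not given: they have to be found in the camera images.
- roof_plate (a point): Centre of the roof's plate, mid-thickness. Roof: white round plate, 140 mm across, 6 mm thick, about 0.14 kg, a grey drum (the lantern) on the middle of its top side. z: the roof's axis, out of the lantern side. At the start it stands on edge in one of the rack's three slots, its z level and along the rack's x (away from the robot), its x pointing down, its top edge 154 mm above the bench.
- roof: The same roof; origin: centre of the plate's underside. x: towards the entrance bay, marked by a blue strip on top. Five through holes, 9 mm wide, brass-bushed, on a circle of 50 mm radius at 60, 120, 180, 240 and 300 degrees from x about z (none at 0): it fits one way only. Centre hole 13 mm wide, open into the hollow lantern.
- lantern (a point): Middle of the lantern, half-way up: a grey round drum, 44 mm across and 30 mm high, from 3 mm to 33 mm above roof_plate along the roof's z. Axes as the roof. Hollow from below, 33 mm wide inside, closed at the top by a 3 mm pane.
- rack: Wooden drying rack, fixed. Origin: centre of its underside, on the bench. 210 mm along x, 124 mm along y. Slots at x = -65, 0 and 65 mm; rails at y = -43 and 43 mm cradle each plate's rim; dowels 8 mm thick at y = -44 and 44 mm, up to 79 mm above the bench, keep it upright with 1 mm play on either side. Plate centres stand 84 mm above the bench.
- cutting_mat: Green cutting mat, fixed flat on the bench between rack and model: 297 mm along its x (away from the robot), 210 mm along y, 3 mm thick. Origin: centre of its underside. The roof is laid down here.
- model: Pavilion model's round cork base, fixed: 230 mm across, 12 mm thick, small trees near its rim up to 46 mm above the bench. Origin: centre of its underside; z up; x towards the pale path on it. On the same axis a white plinth, 160 mm across, top 20 mm above the bench, carries columns and mast. It turns stiffly (1.2 N m) and was left up to 0.25 rad either way off the path; its grey steps mark the entrance.
- model_seat (a point): Model's axis at the tops of the column heads, 80 mm above the bench: the roof's underside rests here when home. Axes as the base. Five columns on a circle of 50 mm radius, at 60, 120, 180, 240 and 300 degrees from the plinth's entrance direction. That direction is not measured (within 0.25 rad of x here): see the steps, or feel for the pins.
- pin_tips (a point): Model's axis at the height of the pin tips, 10 mm above model_seat. Each column head, 16 mm across, has a brass pin 6 mm thick, its last 3 mm tapered to 2.4 mm. A roof that is not lined up stops here, its underside at this height.
- mast_tip (a point): Tip of the steel centre mast on the model's axis, 24 mm above model_seat. Mast 10 mm thick, its last 4 mm tapered to 4 mm: it enters the roof's centre hole first and keeps the roof centred while it is turned.
- floor_grey_mid (a point): Centre of the grey floor plate, 140 mm across, 6 mm thick, standing on edge in another slot of the rack. To be left alone.
- floor_ply_mid (a point): Centre of the plywood floor plate, 140 mm across, 6 mm thick, standing on edge in another slot of the rack. To be left alone.
- paint_jar_mid (a point): Middle of the glass paint jar, 48 mm across, 52 mm high, standing beyond the mat. To be left alone.
- spray_can_mid (a point): Middle of the spray can, 52 mm across, 105 mm high, standing beyond the mat. To be left alone.
Not all that is in view belongs to the job. There is more than one size of the model; the one meant has the size given above.

How it is judged (in metres and radians):
On the way, in this order (a step that is already met when the one before it is completed fails the run):
1. the roof lies flat on the cutting mat, lantern up, let go (angle between roof_plate's own z axis and vertical below 0.06 rad and contact force between roof and cutting_mat above 0.2 N and contact force between the fingers and roof below 0.05 N and linear speed of roof below 0.02 m/s), for 0.2 s.
2. the roof is lifted again, level, held by its lantern (distance between the grasp point and lantern below 0.035 m and contact force between the fingers and roof above 1 N and height (world z) of roof_plate above 0.025 m and angle between roof_plate's own z axis and vertical below 0.2 rad), for 0.1 s.
At the end, for the whole second after the job is handed in: The roof is home on the model: its plate within 4 mm of the model's axis, its underside within 2 mm of the column heads' height, level within 2 degrees, lantern up, at rest (horizontal distance between roof_plate and model_seat below 0.004 m and z of roof_plate in the frame of model_seat between 0.001 and 0.005 m and angle between roof_plate's own z axis and vertical below 0.035 rad and linear speed of roof below 0.01 m/s); the robot touches nothing.
It fails at once if the roof is dropped or toppled: it moves faster than 0.7 m/s while no finger touches it (contact force between the fingers and roof below 0.05 N and linear speed of roof above 0.7 m/s).
It fails at once if the roof is forced down: more than 60 N between roof and model (contact force between roof and model above 60 N).
It fails at once if a floor plate in the rack is moved by more than 25 mm (distance of any of floor_grey_mid, floor_ply_mid from where it was at the start of the episode above 0.025 m).
It fails at once if the paint jar or the spray can is moved by more than 20 mm (distance of any of paint_jar_mid, spray_can_mid from where it was at the start of the episode above 0.02 m).
It also fails if it takes over 72 s, if anything falls off the work surface, if the arm or the gripper's body presses on something with over 40 N, if the wrist force passes 120 N, or if a joint passes its speed limit or range.

## Robot

A 6-joint arm with a two-finger parallel gripper is mounted at the origin on the work surface. World frame = base frame: x ahead of the robot, y to its left, z up, the work surface at z = 0. Lengths are in m, angles in degrees, forces in N, time in s.
With the tool pointing down it reaches from about 0.275 to 0.75 m from the base axis. Payload 10.2 kg.
Tool frame: the origin (TCP) lies midway between the tips of the shut fingers; the grasp point (between the pads) lies 19 mm behind it; z points along the fingers, y is the direction in which the jaws open and shut (so a half turn about z gives the same grasp; the last joint's range is limited). The gripper opens to 88 mm and grips with 3 to 60 N. Pads are 18 mm wide; open, the fingers measure 123 mm over their backs; the gripper's body (75 mm by 187 mm) begins 45 mm behind the grasp point.
Start: joints at [-84.076, 17.928, 85.812, -0, 76.261, -12.8], TCP at [0.169, -0.497, 0.239] pointing down, gripper open.
Joint ranges: [-168.41, 168.41], [-55.51, 124.54], [10.69, 146.95], [-70.63, 250.63], [1, 178], [-165.06, 165.06]. Speed limits (degrees/s): [136.94, 136.94, 172.46, 180, 180, 180].

## Interface

Orientations are given as [roll, pitch, yaw] about the fixed x, y, z axes, in that order (R = Rz(yaw) Ry(pitch) Rx(roll)).
In Python, from station import ctrl gives the robot as it stands.
- The arm moves only by the shell command python3 -m handwheel 'ROWS' [OPENING] [FORCE]. ROWS is JSON, one flat list of numbers, 6 for each row, row after row: the shift along the world's x, y, z in m, then the turn, a rotation vector about the world's x, y, z in rad. A call has 1 to 20 rows; each row is the pose to reach, as a shift and turn from the pose commanded when the call began; what a row does not reach only later rows make up. A row lasts 1/8 s, in which the tool goes at most 62.5 mm and 10.7 degrees, less where a joint would pass 70% of its speed; a pose out of reach is approached as far as the arm can. A call with a gripper value outside its range is refused whole. OPENING is the finger opening in m, from 0 to 0.0881, set as the call begins (- or left out, the last holds). The fingers move at their own pace and stop on an object; FORCE is the grip in N (left out, the last holds). Time passes only in rows, so rows that repeat a pose let the fingers close. It gives the time, the measured TCP pose, the force and the opening at its end, in the units of the state.
- ctrl.sense(): the state, without advancing time (a new reading comes with each control period).
- ctrl.read_camera(name): name is "side" or "top"; returns (picture, depth): 400x640x3 uint8, red, green, blue; 400x640 float32, m along the optical axis (not along the pixel's ray), 0 where there is no reading.
- ctrl.camera_params(name): a dict with "fx", "fy", "cx", "cy" (pixels), "cam_to_world" (4x4, takes a point from camera to world coordinates). Camera axes: x right, y down, z forward; pixel columns grow to the right and rows downward; lengths in m; the calibration is good to about 2 mm. A picture is of the moment at which its call begins. camera_params takes no time and is no camera call.
- ctrl.finish_job(): hands the job in, once; it reports no verdict.
The state is a dict: "clock": time; "qpos": joint angles; "qd": joint speeds; "effort": joint torques, N m; "ee_pos": TCP position; "orientation": TCP orientation; "ft_force": force on the tool from outside, world axes, zero at the start; "wrist_torque": the same for the moment, N m; "grip_width": finger opening in m.
Only numpy, scipy, OpenCV 4.12 (cv2) and the standard library are available. Lean on these libraries where they do the work, as an engineer would, in place of code of your own. Each camera call takes 0.05 s, during which the arm holds its last target.

## Working session

There is one attempt and no reset: what is moved stays moved. The work goes in short steps, Python scripts to look and compute and a shell command to move; the robot and the scene stay as the last step left them, time stands still between calls to the robot, and variables do not carry over. Pictures are saved under pics/ and viewed, and the job is handed in when it is done.

```bash
mkdir -p pics; ls
cat > h.py <<'E'
import numpy as np, cv2
from station import ctrl
def grab(n,tag):
    p,d=ctrl.read_camera(n)
    cv2.imwrite(f'pics/{tag}.png',cv2.cvtColor(p,cv2.COLOR_RGB2BGR)); np.savez(f'pics/{tag}.npz',p=p,d=d)
    return p,d
def world(n,u,v,d):
    c=ctrl.camera_params(n);T=np.array(c['cam_to_world'])
    u=np.asarray(u,float);v=np.asarray(v,float);d=np.asarray(d,float)
    P=np.stack([(u-c['cx'])/c['fx']*d,(v-c['cy'])/c['fy']*d,d,np.ones_like(d)],-1)
    return (P@T.T)[...,:3]
def plane(n,u,v,z):
    a=world(n,u,v,np.ones(np.shape(u)))
    o=np.array(ctrl.camera_params(n)['cam_to_world'])[:3,3]
    return o+(a-o)*((z-o[2])/(a[...,2]-o[2]))[...,None]
def proj(n,X):
    c=ctrl.camera_params(n);T=np.linalg.inv(np.array(c['cam_to_world']))
    q=np.atleast_2d(X)@T[:3,:3].T+T[:3,3]
    return np.stack([q[:,0]/q[:,2]*c['fx']+c['cx'],q[:,1]/q[:,2]*c['fy']+c['cy']],-1)
E
python3 - <<'E'
from h import *
print(ctrl.sense())
for n in('side','top'):
    grab(n,n+'0'); c=ctrl.camera_params(n); print(n,c['fx'],c['cx'],c['cy'],np.round(c['cam_to_world'],3).tolist())
E
```

```text
pics
{'clock': 0.0, 'qpos': array([-8.40766697e+01,  1.79592113e+01,  8.58543799e+01, -1.58060813e-03,
        7.62628628e+01, -1.27980947e+01]), 'qd': array([ 3.74348808e-02,  3.58368078e-02, -5.75764891e-02, -7.70453531e-02,
       -1.16036163e-05,  4.35993305e-02]), 'effort': array([-2.24398121e-06, -4.02207792e+01, -2.52270412e+01,  6.94702053e-02,
        3.52400634e-02, -1.37711395e-04]), 'ee_pos': array([ 0.16847774, -0.49695802,  0.23816073]), 'orientation': array([-1.79925105e+02, -1.54390051e-02,  1.87217913e+01]), 'ft_force': array([-0.25349103,  0.49732143, -0.01051653]), 'wrist_torque': array([-0.05293544, -0.0131687 ,  0.01575267]), 'grip_width': 0.08831361349309484}
side 495.95070328624655 323.8323979211579 205.4004250437109 [[-0.686, -0.532, 0.496, -0.212], [-0.728, 0.494, -0.476, 0.833], [0.008, -0.687, -0.726, 1.144], [0.0, 0.0, 0.0, 1.0]]
top 423.83369848299367 322.84932926508117 201.13175394166024 [[-0.011, -0.995, 0.101, 0.387], [-1.0, 0.009, -0.013, 0.126], [0.012, -0.101, -0.995, 1.412], [0.0, 0.0, 0.0, 1.0]]
```

View pics/top0.png

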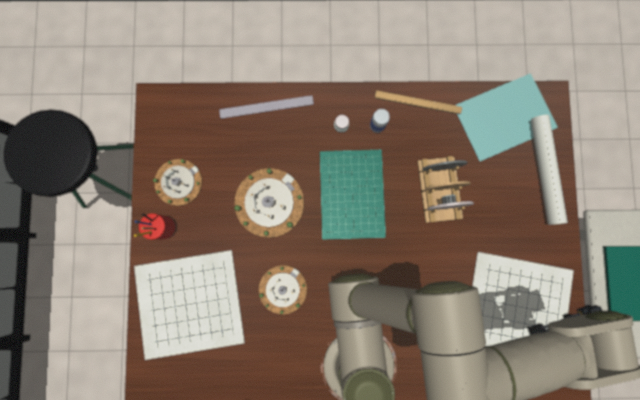

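View pics/side0.png

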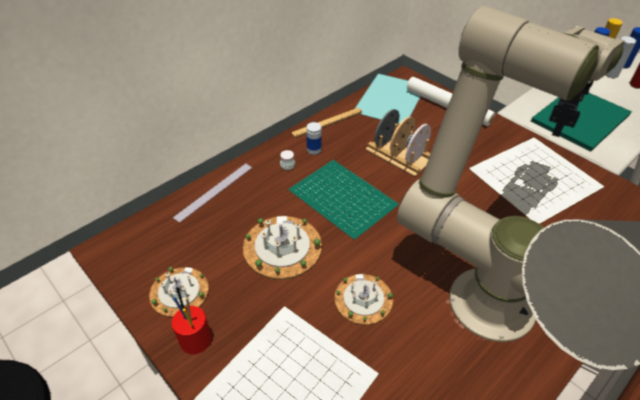

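Top view: three models, at (268,201), which is the large one, and at (177,182) and (283,290), which are smaller. The rack has plates at about (450,162), (450,183) and (452,205). The one nearest the robot looks white, with a grey drum at (448,200). I'll check this in close crops.

Run:
```python
import cv2,numpy as np
from h import *
t=cv2.imread('pics/top0.png');s=cv2.imread('pics/side0.png')
a=cv2.resize(t[140:240,400:490],(360,400),interpolation=3)
b=cv2.resize(s[95:180,355:445],(420,400),interpolation=3)
cv2.imwrite('pics/rackc.png',np.hstack([a,b]))
a=cv2.resize(t[160:245,225:315],(400,380),interpolation=3)
b=cv2.resize(s[205:285,235:330],(400,380),interpolation=3)
cv2.imwrite('pics/modc.png',np.hstack([a,b]))
def pts(n,tag):
    z=np.load(f'pics/{tag}.npz');p,d=z['p'],z['d']
    v,u=np.mgrid[:400,:640]; return p,d,world(n,u,v,d)
p,d,W=pts('top','top0')
hsv=cv2.cvtColor(p,cv2.COLOR_RGB2HSV)
# mat
m=cv2.inRange(hsv,(65,80,40),(95,255,255));m[:, :300]=0;m[:,400:]=0;m[260:]=0
c=max(cv2.findContours(m,0,2)[0],key=cv2.contourArea);q=plane('top',c[:,0,0],c[:,0,1],.003)
print('mat',cv2.minAreaRect(q[:,:2].astype(np.float32)*1000))
# model cork base
m=cv2.inRange(hsv,(5,90,120),(22,255,255))
for c in cv2.findContours(m,0,2)[0]:
    if cv2.contourArea(c)>300:
        q=plane('top',c[:,0,0],c[:,0,1],.012);print('cork?',cv2.minEnclosingCircle(q[:,:2].astype(np.float32)*1000),cv2.boundingRect(c))
# rack region heights
for v in range(150,225,4): print(v,' '.join('%3.0f'%(1000*W[v,u,2]) for u in range(412,476,4)))
```

```text
mat ((554.02490234375, 9.919151306152344), (294.74822998046875, 207.7703094482422), 1.1389187574386597)
cork? ((242.45326232910156, 243.12095642089844), 80.34745025634766) (258, 265, 49, 50)
cork? ((527.7236328125, 287.30340576171875), 117.47470092773438) (234, 168, 70, 70)
cork? ((599.146484375, 590.8076171875), 79.95558166503906) (154, 158, 40, 48)
cork? ((567.0869750976562, -282.9847106933594), 121.30672454833984) (418, 156, 52, 67)
cork? ((864.2454223632812, -216.83050537109375), 148.7154083251953) (374, 90, 87, 23)
150  -2   2   1  -3  -4   1   2  -1  -1   1  -2   4   3  -1   5   0
154 -10   4   2  -0  -2  -1  -3  -1   0   5  -3   2  -0   1  -1  -1
158  -1  -2   4  -4  -3  -1   2   3   6  27   9   1  -2   4  -2   1
162  -4  -0  10  21   5  12  10  10 148 154 158 152 145 132   2  -5
166  -2  -2  10  25 119 127 123 108 103  95  87  81  67   7   3   2
170  -1   1   8  64  58  47  43  26  16  16  43   3  -3   2   3  -0
174  -3  -2  10  26  24  13  13   7  15  12  17   3   3  -5   2  -2
178  -2   2   6  25  23  11   6  10   7   6  22  14  -1  -2  -3  -3
182   2  -6   5  12  22   4   9   7   9   4  20 155 150 140 127  -2
186  -1  -3   0   9  19 126 138 130 122 113  94  87  75  62   1   2
190  -1   1  -5  62  51  82  24   8   7  11  23  46  -6  -3   1   1
194   0  -0  -4   9  23  18  11  14   8   6  20  25   1   1  -1  -1
198   0   5   1  10  28   7  10  10  94 105 102  23  -4   0  -4   2
202   0   0   3  13  23  19  11   7  95  98 105  26  69 147 139 116
206   2  -2   8   5  27  61 129 137 145 131 108  91  77  61  -2   4
210   0  -1  -2   6  52  31  76   9   9   6  10  21  15  -4   2  -0
214  -5   3   2   1   7  29   8   8   9  10   8  22  13  -3   3   5
218   1  -3  -3   0   8  21   7   9  12   7  12  24  29   4   6  -2
222  -1   7  -4   1   3  -1  -5   1   1  -2   2   6  -0  -1   5  -4
```

View pics/rackc.png

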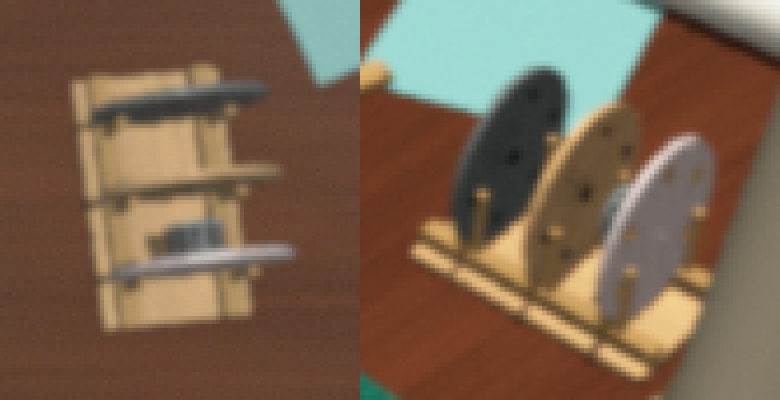

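View pics/modc.png

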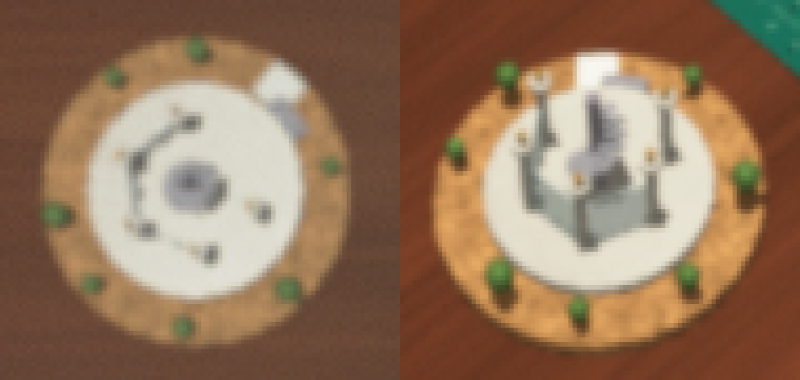

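The crops confirm it: the white plate with the grey drum is in the slot nearest the robot, drum facing away from the robot. The model is the large one (cork radius measured 117 mm; the small ones are 80 mm). Next I'll measure the roof plane, the pins and the steps.

Run:
```python
from h import *
import cv2
def pts(n,tag):
    z=np.load(f'pics/{tag}.npz');p,d=z['p'],z['d']
    v,u=np.mgrid[:400,:640]; return p,d,world(n,u,v,d)
p,d,W=pts('side','side0')
# side cam: roof face ; region of crop
roi=np.zeros(d.shape,bool);roi[120:170,398:436]=1
hsv=cv2.cvtColor(p,cv2.COLOR_RGB2HSV)
m=roi&(hsv[...,1]<50)&(hsv[...,2]>110)&(W[...,2]>.06)&(W[...,2]<.165)&(d>0)
P=W[m];print(len(P),P.min(0),P.max(0))
for _ in range(3):
    c=P.mean(0);n=np.linalg.svd(P-c)[2][2];r=(P-c)@n;P=P[abs(r)<.004]
if n[0]<0:n=-n
print('side plane n',n,'c',c,len(P))
# rim contour in side image on plane
cs=max(cv2.findContours(m.astype(np.uint8),0,2)[0],key=cv2.contourArea)[:,0]
o=np.array(ctrl.camera_params('side')['cam_to_world'])[:3,3]
a=world('side',cs[:,0],cs[:,1],np.ones(len(cs)))-o
q=o+a*(((c-o)@n)/(a@n))[:,None]
h=np.cross([0,0,1],n);h/=np.linalg.norm(h)
Y=(q-c)@h;Z=q[:,2];(cy,cz),R=cv2.minEnclosingCircle(np.stack([Y,Z],1).astype(np.float32));print('centre face',c+cy*h,cz,R)
print('ang',np.degrees(np.arctan2(n[1],n[0])))
p,d,W=pts('top','top0')
roi=np.zeros(d.shape,bool);roi[198:212,420:480]=1
hsv=cv2.cvtColor(p,cv2.COLOR_RGB2HSV)
m=roi&(W[...,2]>.115)&(W[...,2]<.17)
Q=W[m]
print('top pts',len(Q),np.round(Q[np.argsort(Q[:,1])][::4],3).tolist())
k=np.polyfit(Q[:,1],Q[:,0],1);print('x=',k,'yaw',np.degrees(np.arctan(-k[0])),Q.mean(0))
# rack wood rectangle in top view low height
m=((W[...,2]<.035)&(cv2.inRange(hsv,(8,60,110),(25,255,255))>0)).astype(np.uint8);m[:,:410]=0;m[:,475:]=0;m[:150]=0;m[230:]=0
c=np.argwhere(m)[:,::-1];q=plane('top',c[:,0],c[:,1],.012)
print('rack',cv2.minAreaRect(q[:,:2].astype(np.float32)*1000))
# plinth
for n_,tag in(('top','top0'),('side','side0')):
    p,d,W=pts(n_,tag);hsv=cv2.cvtColor(p,cv2.COLOR_RGB2HSV)
    m=((hsv[...,1]<60)&(hsv[...,2]>150)&(np.hypot(W[...,0]-.528,W[...,1]-.287)<.082)&(W[...,2]<.03)).astype(np.uint8)
    cs=max(cv2.findContours(m,0,2)[0],key=cv2.contourArea);hl=cv2.convexHull(cs)[:,0]
    q=plane(n_,hl[:,0],hl[:,1],.02);q=q[:,:2].astype(np.float32)*1000
    print(n_,'plinth',cv2.minEnclosingCircle(q),cv2.fitEllipse(q))
t=cv2.imread('pics/top0.png');s=cv2.imread('pics/side0.png')
cv2.imwrite('pics/mt.png',cv2.resize(t[165:240,233:303],None,fx=8,fy=8,interpolation=2))
cv2.imwrite('pics/ms.png',cv2.resize(s[213:275,245:320],None,fx=9,fy=9,interpolation=2))
```

```text
370 [ 0.4934156  -0.35667856  0.06009368] [ 0.54048194 -0.21813059  0.15841335]
side plane n [ 0.99502789  0.09606087 -0.02630236] c [ 0.50351398 -0.28176616  0.10748737] 309
centre face [ 0.5035084  -0.28170836  0.10748737] 0.11448249220848083 0.08030455559492111
ang 5.514295936368838
top pts 114 [[0.512, -0.351, 0.116], [0.51, -0.342, 0.132], [0.505, -0.336, 0.123], [0.504, -0.331, 0.129], [0.509, -0.325, 0.147], [0.506, -0.32, 0.144], [0.509, -0.315, 0.147], [0.506, -0.312, 0.147], [0.508, -0.308, 0.152], [0.502, -0.305, 0.125], [0.503, -0.299, 0.149], [0.501, -0.295, 0.133], [0.5, -0.289, 0.144], [0.505, -0.286, 0.154], [0.505, -0.282, 0.157], [0.502, -0.28, 0.154], [0.502, -0.277, 0.155], [0.499, -0.272, 0.131], [0.498, -0.268, 0.135], [0.498, -0.263, 0.14], [0.498, -0.26, 0.14], [0.497, -0.255, 0.145], [0.501, -0.252, 0.138], [0.498, -0.247, 0.141], [0.499, -0.243, 0.134], [0.499, -0.24, 0.134], [0.499, -0.236, 0.129], [0.497, -0.232, 0.121], [0.497, -0.227, 0.115]]
x= [-0.09463766  0.47547563] yaw 5.406236802392063 [ 0.50231786 -0.28363165  0.13926405]
rack ((568.0726928710938, -287.05206298828125), (219.52462768554688, 201.038330078125), 6.334909915924072)
top plinth ((527.1529541015625, 285.8763427734375), 81.33562469482422) ((527.3048095703125, 286.3414001464844), (160.4280242919922, 161.40357971191406), 36.76510238647461)
side plinth ((527.6195068359375, 289.088134765625), 81.86875915527344) ((526.7256469726562, 290.5611267089844), (156.89309692382812, 161.387939453125), 44.985721588134766)
```

View pics/mt.png

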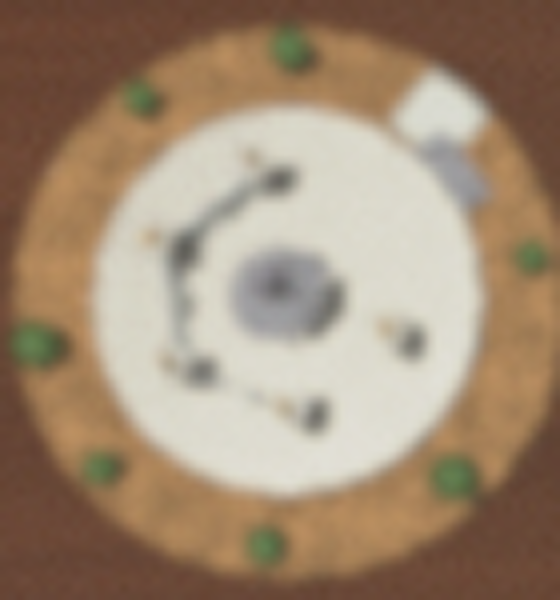

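View pics/ms.png

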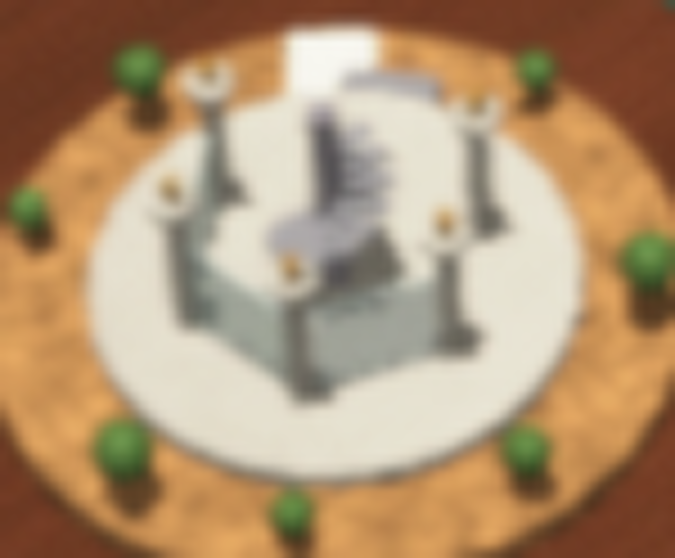

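Run:
```python
from h import *
from scipy.optimize import least_squares
def fit(q,name):
    q=q[:,:2]
    def f(x):
        r=[]
        for p in q:
            a=np.arctan2(*(p-x[:2])[::-1])-x[2]; k=np.radians(np.array([60,120,180,240,300]))
            t=x[:2]+.05*np.stack([np.cos(k+x[2]),np.sin(k+x[2])],1)
            r+=list(p-t[np.argmin(np.hypot(*(t-p).T))])
        return r
    best=min((least_squares(f,[.527,.288,np.radians(a)]) for a in (-70,-60,-50,-40,-30,-20)),key=lambda s:s.cost)
    print(name,best.x[:2],np.degrees(best.x[2]),'rms',np.sqrt(best.cost*2/10))
off=-.5+.5/8
T=np.array([(252,156),(151,237),(165,362),(285,408),(387,325)])/8+[233,165]-.45
S=np.array([(210,75),(171,188),(292,266),(446,220),(480,105)])/9+[245,213]-.45
fit(plane('top',T[:,0],T[:,1],.086),'top')
fit(plane('side',S[:,0],S[:,1],.087),'side')
# steps direction
st=plane('top',np.array([458/8+233-.45]),np.array([172/8+165-.45]),.018)[0];pa=plane('top',np.array([440/8+233-.45]),np.array([108/8+165-.45]),.013)[0]
for n,x in(('steps',st),('path',pa)):print(n,x,np.degrees(np.arctan2(x[1]-.287,x[0]-.5272)))
print('mast top px',plane('top',np.array([278/8+233]),np.array([285/8+165]),.104))
# can/jar
z=np.load('pics/top0.npz');d=z['d'];v,u=np.mgrid[:400,:640];W=world('top',u,v,d)
for n,b,zz in(('jar',(115,135,332,352),.04),('can',(105,135,365,395),.08)):
    w=W[b[0]:b[1],b[2]:b[3]].reshape(-1,3);w=w[w[:,2]>zz];print(n,w.mean(0),w.min(0),w.max(0))
```

```text
top [0.52774753 0.28712171] -51.81311309114769 rms 0.000571169930923286
side [0.52543057 0.29104697] -52.00075438290592 rms 0.0010066027831416966
steps [0.57985419 0.21692941 0.018     ] -53.07715589493702
path [0.6075178  0.22467493 0.013     ] -37.81077582294477
mast top px [[0.52302802 0.27969827 0.104     ]]
jar [0.77590891 0.04758287 0.09007531] [0.38714352 0.0257427  0.04244785] [0.8084995  0.12587813 1.41224548]
can [ 0.77929897 -0.07336921  0.11905022] [ 0.38714352 -0.10182272  0.080277  ] [0.80998347 0.12587813 1.41224548]
```

```bash
python3 -m handwheel '[0.05,0.03,0,0,0,0.18, 0.1,0.06,0,0,0,0.36, 0.15,0.095,0,0,0,0.54, 0.2,0.125,0,0,0,0.72, 0.25,0.155,0,0,0,0.9, 0.29,0.185,0,0,0,1.08, 0.32,0.2,0,0,0,1.25, 0.335,0.211,0,0,0,1.344, 0.335,0.211,0,0,0,1.344, 0.335,0.211,0,0,0,1.344, 0.335,0.211,0,0,0,1.344]' 0.045
python3 - <<'E'
from h import *
grab('top','t1');grab('side','s1');print(ctrl.sense()['qpos'])
t=cv2.imread('pics/t1.png');s=cv2.imread('pics/s1.png')
cv2.imwrite('pics/c1.png',np.hstack([cv2.resize(t[130:240,390:500],(400,400)),cv2.resize(s[60:180,340:460],(400,400))]))
E
```

```text
clock: 1.48
ee_pos: [0.5029, -0.2868, 0.2388]
orientation: [-180.0, 0.0, 95.6]
ft_force: [-0.2, 0.3, -1.2]
grip_width: 0.0451
[-4.12638585e+01  2.48043544e+01  7.60294684e+01 -3.38095611e-03
  7.91615672e+01 -4.69058930e+01]
```

View pics/c1.png

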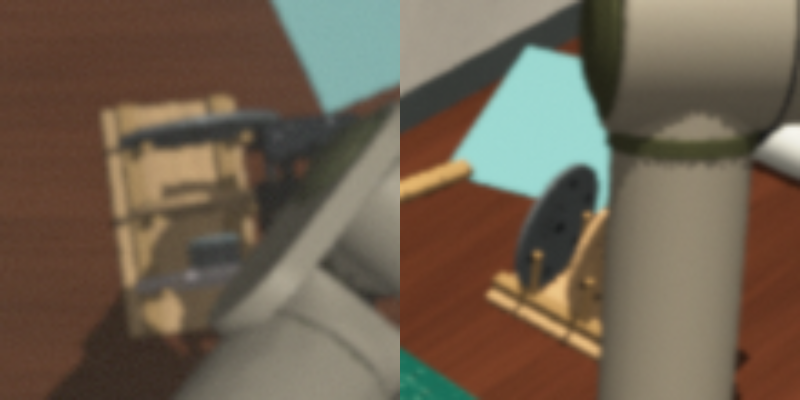

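Run:
```python
from h import *
s=ctrl.sense();print(s['clock'],s['ee_pos'])
print(proj('top',[[.503,-.287,.239],[.504,-.286,.154]]),proj('side',[[.503,-.287,.239],[.504,-.286,.154]]))
```

```text
1.575 [ 0.50307102 -0.28669583  0.23881611]
[[465.20115334 200.90975026]
 [455.03094515 203.46383884]] [[425.4806105  105.00194354]
 [420.91644239 126.88282846]]
```

View pics/t1.png

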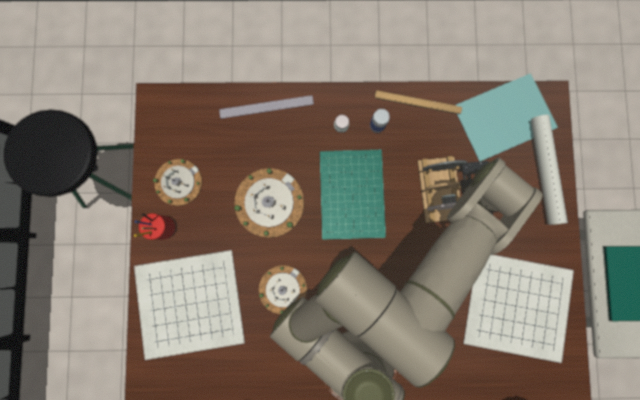

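```bash
python3 -m handwheel '[0.001,0,-0.04,0,0,0, 0.001,0,-0.08,0,0,0, 0.001,0,-0.105,0,0,0, 0.001,0,-0.12,0,0,0, 0.001,0,-0.12,0,0,0, 0.001,0,-0.12,0,0,0]'
python3 -m handwheel '[0,0,0,0,0,0, 0,0,0,0,0,0, 0,0,0,0,0,0, 0,0,0,0,0,0]' 0.0 12
```

```text
clock: 2.33
ee_pos: [0.5049, -0.2867, 0.1199]
orientation: [179.9, 0.1, 95.7]
ft_force: [-1.2, 0.1, -0.0]
grip_width: 0.0449
clock: 2.82
ee_pos: [0.5046, -0.2862, 0.1188]
orientation: [180.0, 0.0, 95.7]
ft_force: [0.2, -0.5, 0.3]
grip_width: 0.0071
```

```bash
python3 -m handwheel '[0,0,0,0,0,0, 0,0,0,0,0,0, 0,0,0,0,0,0]' 0.0 35
python3 -m handwheel '[0,0,0.01,0,0,0, 0,0,0.025,0,0,0, 0,0,0.045,0,0,0, 0,0,0.07,0,0,0, 0,0,0.1,0,0,0, 0,0,0.13,0,0,0, 0,0,0.15,0,0,0, 0,0,0.15,0,0,0]'
python3 - <<'E'
from h import *
grab('top','t2');grab('side','s2');s=ctrl.sense();print(s['qpos'],s['ft_force'],s['wrist_torque'])
E
```

```text
clock: 3.2
ee_pos: [0.5045, -0.2862, 0.1187]
orientation: [-180.0, 0.0, 95.7]
ft_force: [0.1, -0.2, 0.1]
grip_width: 0.006
clock: 4.2
ee_pos: [0.5049, -0.2865, 0.2708]
orientation: [179.8, 0.2, 95.7]
ft_force: [-0.1, 0.1, -0.8]
grip_width: 0.0058
[-4.11315312e+01  2.39499385e+01  7.29129067e+01  2.98709933e-03
  8.31729939e+01 -4.68630617e+01] [ 0.10475267 -0.24004112 -1.90625813] [-0.0310477  -0.07049737  0.03847993]
```

View pics/s2.png

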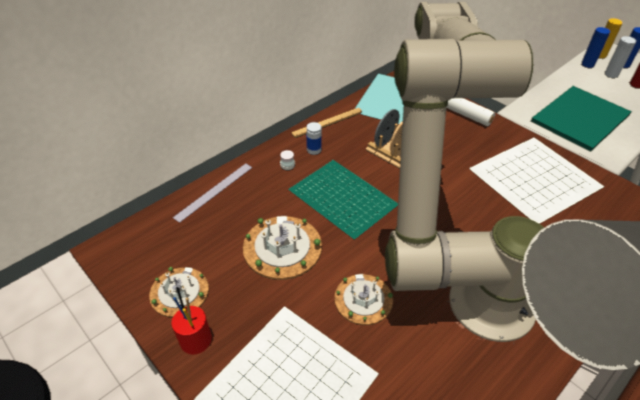

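```bash
python3 -m handwheel '[0,0.01,0.01,0,0,0, 0.002,0.03,0.01,0,0,0.08, 0.005,0.065,0.01,0,0,0.22, 0.01,0.105,0.01,0,0,0.38, 0.012,0.15,0.01,0,0,0.55, 0.015,0.195,0.01,0,0,0.72, 0.018,0.235,0,0,0,0.88, 0.02,0.265,0,0,0,1.02, 0.02,0.285,0,0,0,1.1, 0.02,0.292,0,0,0,1.122, 0.02,0.292,0,0,0,1.122]'
python3 -c "
from h import *
s=ctrl.sense();print(s['qpos'],s['grip_width'])"
```

```text
clock: 5.68
ee_pos: [0.5244, 0.0059, 0.2688]
orientation: [-180.0, -0.0, 160.0]
ft_force: [-0.4, -0.7, -1.8]
grip_width: 0.0056
[-1.21670637e+01  1.66917102e+01  8.29513398e+01 -6.11565117e-03
  8.03613145e+01 -8.21437097e+01] 0.005623143917992787
```

```bash
python3 -m handwheel '[0,0,0,0.06,-0.022,0, 0,0,0,0.16,-0.058,0, 0,0,0,0.28,-0.102,0, 0,0,0,0.4,-0.146,0, 0,0,0,0.4,-0.146,0]'
python3 -c "
from h import *
s=ctrl.sense();print(s['qpos'],s['grip_width'],s['ft_force'],s['wrist_torque'])
grab('side','s3')"
```

```text
clock: 6.3
ee_pos: [0.5242, 0.0039, 0.2682]
orientation: [155.7, -0.1, 159.8]
ft_force: [-0.3, -0.1, -0.7]
grip_width: 0.0056
[-24.16839196  14.14107026  89.68099924  24.73240509  79.09183884
 -99.29658749] 0.005611761988959128 [-0.3274628  -0.12170995 -0.74114818] [-0.26855236 -0.10388147 -0.00404274]
```

View pics/s3.png

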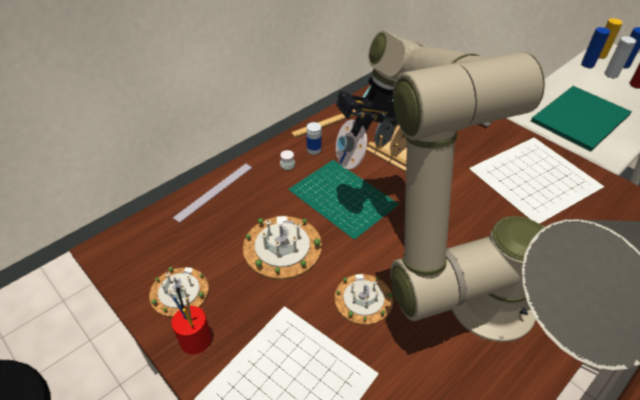

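The side view shows the roof at (352,145) held by its upper edge and tilting, lantern facing left and up. I'll finish the tilt and lower it.

```bash
python3 -m handwheel '[0,0,0,0.06,-0.022,0, 0,0,-0.01,0.18,-0.065,0, 0,0.001,-0.03,0.32,-0.116,0, 0,0.002,-0.06,0.44,-0.16,0, 0,0.002,-0.1,0.486,-0.176,0, 0,0.002,-0.14,0.486,-0.176,0, 0,0.002,-0.16,0.486,-0.176,0, 0,0.002,-0.16,0.486,-0.176,0]'
python3 -c "
from h import *
s=ctrl.sense();print(s['qpos'],s['grip_width'],s['ft_force'],s['wrist_torque'])
grab('side','s4');grab('top','t4')"
```

```text
clock: 7.35
ee_pos: [0.5243, 0.0083, 0.1079]
orientation: [126.1, -0.2, 160.1]
ft_force: [-0.0, -0.3, -2.0]
grip_width: 0.0054
[ -35.24975427   32.41220217  104.75939296   54.35882708   73.44048771
 -136.66744536] 0.005406757000323028 [-0.03515537 -0.27514071 -2.01350858] [-0.58260257  0.01520193 -0.00949396]
```

View pics/s4.png

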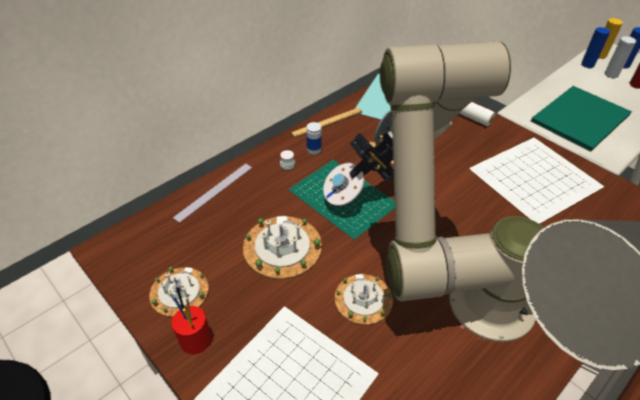

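View pics/t4.png

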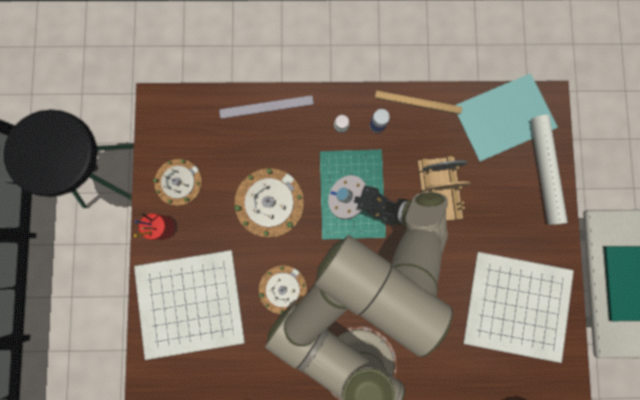

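```bash
python3 -m handwheel '[0,0,-0.012,0,0,0, 0,0,-0.026,0,0,0, 0,0,-0.034,0,0,0, 0,0,-0.037,0,0,0, 0,0,-0.039,0,0,0, 0,0,-0.039,0,0,0]'
python3 -m handwheel '[0,0,-0.001,0,0,0, 0,0,-0.002,0,0,0, 0,0,-0.002,0,0,0]'
python3 -m handwheel '[0,0,-0.001,0,0,0, 0,0,-0.002,0,0,0, 0,0,-0.002,0,0,0]'
```

```text
clock: 8.2
ee_pos: [0.5246, 0.0077, 0.0698]
orientation: [126.0, -0.0, 160.0]
ft_force: [-0.8, 0.8, -1.2]
grip_width: 0.0055
clock: 8.57
ee_pos: [0.5245, 0.0078, 0.0677]
orientation: [126.0, -0.0, 160.0]
ft_force: [-0.4, -0.5, -2.3]
grip_width: 0.0056
clock: 8.95
ee_pos: [0.5247, 0.0077, 0.066]
orientation: [126.0, -0.0, 160.0]
ft_force: [-1.6, -1.1, 1.6]
grip_width: 0.0054
```

```bash
python3 -m handwheel '[0,0,0,0,0,0, 0,0,0,0,0,0]' 0.014 10
python3 - <<'E'
from h import *
grab('side','s5');s=ctrl.sense();print(s['ft_force'])
i=cv2.imread('pics/s5.png');cv2.imwrite('pics/s5c.png',cv2.resize(i[120:250,290:420],(780,780))[:600])
E
```

```text
clock: 9.2
ee_pos: [0.5245, 0.0078, 0.0656]
orientation: [126.0, -0.0, 160.0]
ft_force: [0.2, -0.6, -0.7]
grip_width: 0.0143
[-1.04547636  0.12484996  0.30255298]
```

View pics/s5c.png

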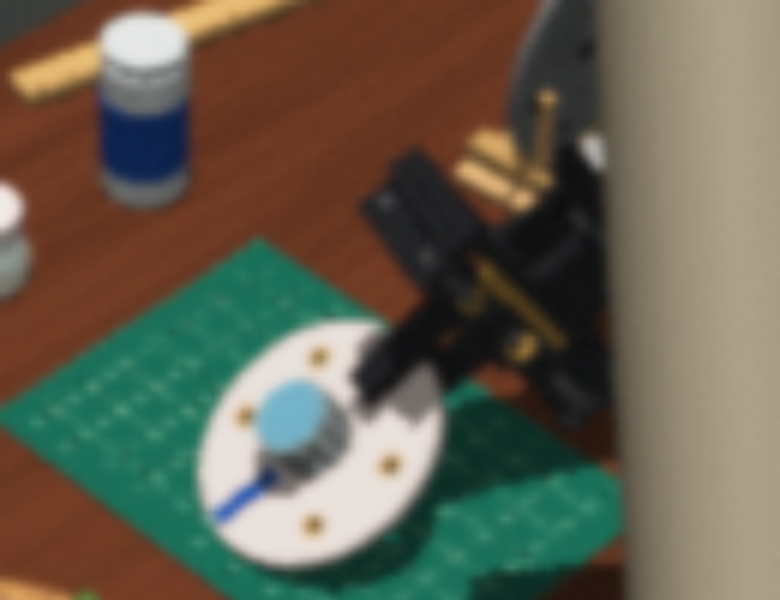

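```bash
python3 -m handwheel '[0,0,0,0,0,0, -0.001,-0.003,-0.003,-0.03,0.011,0, -0.003,-0.008,-0.009,-0.08,0.029,0, -0.005,-0.014,-0.016,-0.13,0.048,0, -0.007,-0.019,-0.022,-0.18,0.066,0, -0.0075,-0.0207,-0.0236,-0.197,0.072,0]' 0.024
python3 - <<'E'
from h import *
grab('side','s6');s=ctrl.sense();print(s['ft_force'])
i=cv2.imread('pics/s6.png');cv2.imwrite('pics/s6c.png',cv2.resize(i[130:250,290:420],(650,600)))
E
```

```text
clock: 10.0
ee_pos: [0.517, -0.013, 0.0421]
orientation: [138.1, -0.0, 160.0]
ft_force: [-0.5, 0.2, -0.7]
grip_width: 0.0241
[ 0.44281127  0.31098792 -1.65424398]
```

View pics/s6c.png

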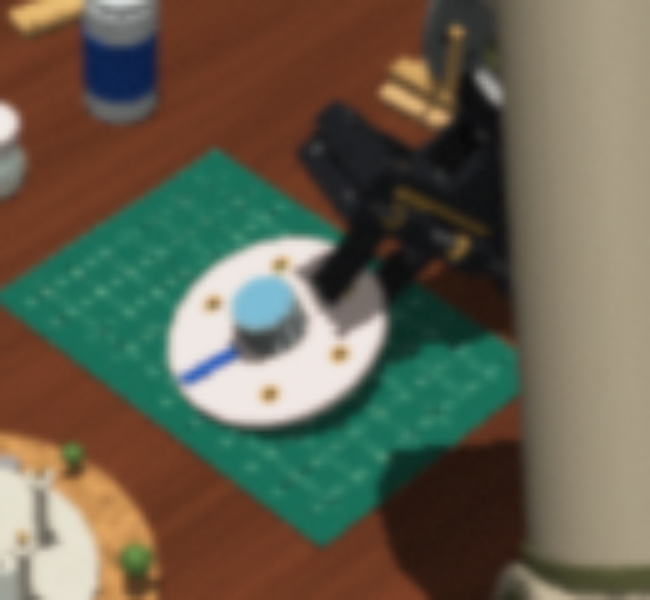

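The roof now leans about 15°, resting on the lower finger, and nothing has slipped. I'll continue.

```bash
python3 -m handwheel '[-0.001,-0.003,-0.004,-0.03,0.011,0, -0.002,-0.007,-0.009,-0.08,0.029,0, -0.004,-0.011,-0.014,-0.13,0.048,0, -0.0055,-0.015,-0.018,-0.18,0.066,0, -0.006,-0.017,-0.021,-0.197,0.072,0, -0.006,-0.017,-0.021,-0.197,0.072,0]'
python3 - <<'E'
from h import *
grab('side','s7');s=ctrl.sense();print(s['ft_force'])
p,d=grab('top','t7')
v,u=np.mgrid[:400,:640];W=world('top',u,v,d)
hsv=cv2.cvtColor(p,cv2.COLOR_RGB2HSV)
m=(hsv[...,1]<50)&(hsv[...,2]>140)&(W[...,2]<.06)&(abs(W[...,0]-.53)<.1)&(abs(W[...,1]-.01)<.1)
P=W[m];A=np.c_[P[:,:2],np.ones(len(P))]
for _ in range(3):
    k=np.linalg.lstsq(A,P[:,2],rcond=None)[0];r=abs(A@k-P[:,2])<.008;A,P=A[r],P[r]
print('tilt',np.degrees(np.arctan(np.hypot(*k[:2]))),k,'centre',P.mean(0),P.min(0),P.max(0),len(P))
i=cv2.imread('pics/s7.png');cv2.imwrite('pics/s7c.png',cv2.resize(i[130:250,290:420],(650,600)))
E
```

```text
clock: 10.8
ee_pos: [0.511, -0.0299, 0.021]
orientation: [150.0, -0.1, 160.0]
ft_force: [0.1, -1.0, -1.0]
grip_width: 0.0239
[ 0.22037318 -0.12132285  1.23757615]
tilt 7.9700401734273845 [-0.05375282 -0.1292779   0.04903912] centre [0.53182305 0.03533917 0.01588356] [ 0.46127847 -0.03593189  0.00234572] [0.60343777 0.0905912  0.03165352] 845
```

View pics/s7c.png

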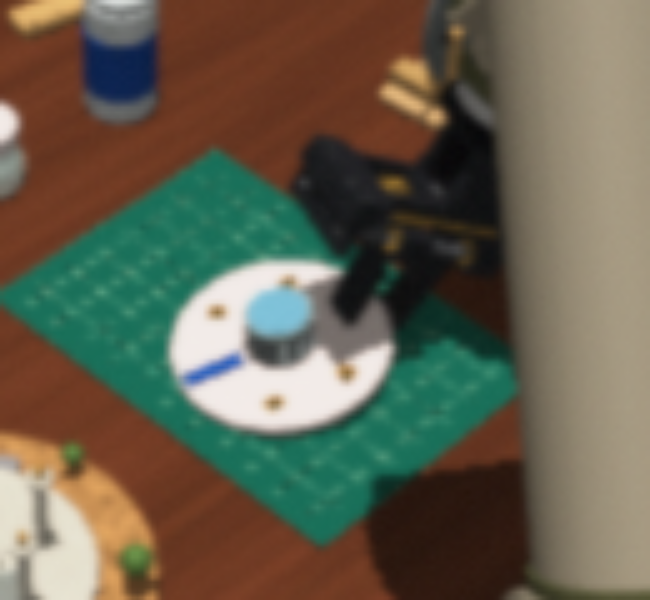

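```bash
python3 -m handwheel '[-0.012,-0.033,0,0,0,0, -0.014,-0.038,0.002,0,0,0, -0.014,-0.038,0.005,0,0,0, -0.014,-0.038,0.03,0,0,0, -0.014,-0.038,0.08,-0.1,0.037,0, -0.012,-0.03,0.13,-0.25,0.09,0, -0.01,-0.02,0.16,-0.4,0.145,0, 0,0,0.17,-0.492,0.179,0, 0,0,0.17,-0.492,0.179,0]' 0.03
python3 - <<'E'
from h import *
grab('side','s8');s=ctrl.sense();print(s['ft_force'],s['qpos'])
i=cv2.imread('pics/s8.png');cv2.imwrite('pics/s8c.png',cv2.resize(i[130:250,290:420],(650,600)))
grab('top','t8')
i=cv2.imread('pics/t8.png');cv2.imwrite('pics/t8c.png',cv2.resize(i[130:250,290:420],(650,600)))
E
```

```text
clock: 12.02
ee_pos: [0.5116, -0.027, 0.192]
orientation: [180.0, 0.1, 160.2]
ft_force: [-0.8, -0.3, -0.1]
grip_width: 0.0297
[-0.65824362 -0.28895367  0.64485515] [-1.63234298e+01  1.87332013e+01  9.21267604e+01  5.77928282e-02
  6.91795584e+01 -8.64958768e+01]
```

View pics/s8c.png

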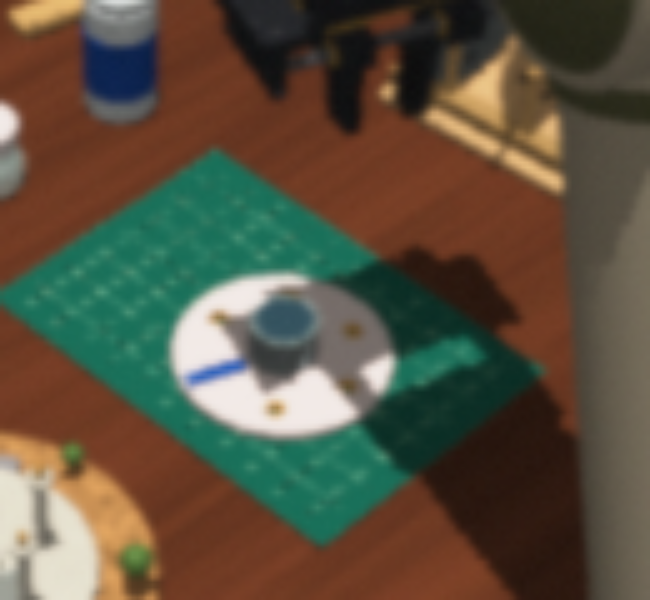

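View pics/t8c.png

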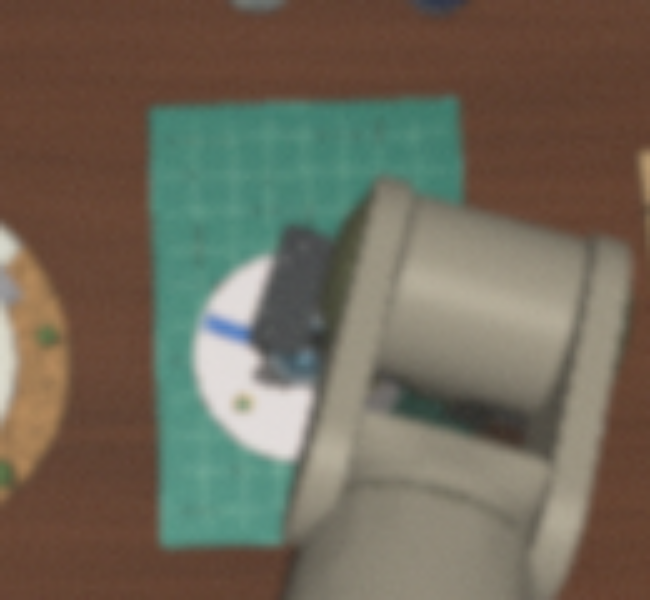

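```bash
cat > roof.py <<'E'
from h import *
def roof(tag,topz=.009):
    z=np.load(f'pics/{tag}.npz');p=z['p'];hsv=cv2.cvtColor(p,cv2.COLOR_RGB2HSV)
    m=((hsv[...,1]<60)&(hsv[...,2]>60)).astype(np.uint8)
    k=np.zeros_like(m);k[180:222,322:372]=1
    m=cv2.morphologyEx(m&k,cv2.MORPH_CLOSE,np.ones((5,5),np.uint8))
    c=cv2.convexHull(max(cv2.findContours(m,0,1)[0],key=cv2.contourArea))[:,0]
    q=plane('side',c[:,0],c[:,1],topz)[:,:2]*1000
    print('roof rim',cv2.minEnclosingCircle(q.astype(np.float32)),cv2.fitEllipse(q.astype(np.float32)))
    b=cv2.inRange(hsv,(105,120,60),(130,255,255))*k
    v,u=np.nonzero(b);s=plane('side',u,v,topz)[:,:2]*1000
    e=cv2.fitEllipse(q.astype(np.float32))[0]
    d=s.mean(0)-e;vx,vy,_,_=cv2.fitLine(s.astype(np.float32),2,0,.01,.01).ravel()
    print('strip',s.mean(0),len(s),'dir from centre',np.degrees(np.arctan2(d[1],d[0])),'line',np.degrees(np.arctan2(vy,vx)))
    L=((hsv[...,0]>90)&(hsv[...,0]<108)&(hsv[...,1]>60)).astype(np.uint8)*k
    v,u=np.nonzero(L);print('lantern top px',u.mean(),v.mean(),len(u),plane('side',np.array([u.mean()]),np.array([v.mean()]),.039)[0])
roof('s8')
E
python3 roof.py
```

```text
roof rim ((531.0517578125, 22.41904640197754), 74.43280029296875) ((530.5645751953125, 22.33049201965332), (143.427978515625, 148.08779907226562), 41.34071731567383)
strip [547.10685044  62.39729429] 18 dir from centre 67.56586691413564 line 68.147385
lantern top px 346.3857142857143 193.54285714285714 70 [0.53081281 0.02234601 0.039     ]
```

```bash
python3 -m handwheel '[0.01,0.025,-0.02,0,0,0, 0.0195,0.048,-0.06,0,0,0, 0.0195,0.048,-0.1,0,0,0, 0.0195,0.048,-0.135,0,0,0, 0.0195,0.048,-0.16,0,0,0, 0.0195,0.048,-0.172,0,0,0, 0.0195,0.048,-0.179,0,0,0, 0.0195,0.048,-0.179,0,0,0]' 0.07
python3 -m handwheel '[0,0,0,0,0,0, 0,0,0,0,0,0, 0,0,0,0,0,0, 0,0,0,0,0,0, 0,0,0,0,0,0]' 0.03 15
python3 -c "
from h import *
grab('side','s9');exec(open('roof.py').read().replace(\"roof('s8')\",\"roof('s9')\"))"
```

```text
clock: 13.12
ee_pos: [0.5306, 0.0178, 0.0123]
orientation: [-180.0, -0.0, 159.9]
ft_force: [-0.2, 0.4, 0.6]
grip_width: 0.0697
clock: 13.75
ee_pos: [0.5308, 0.0181, 0.0125]
orientation: [-180.0, 0.0, 160.0]
ft_force: [-1.1, 1.1, 5.5]
grip_width: 0.0437
roof rim ((529.9906005859375, 17.678695678710938), 76.11475372314453) ((530.4913940429688, 19.76420021057129), (142.9259033203125, 151.2046356201172), 51.735130310058594)
strip [547.40396461  62.45052387] 16 dir from centre 68.38624014079254 line 71.39596
lantern top px 346.85 193.2875 80 [0.53061859 0.02047558 0.039     ]
```

```bash
python3 -m handwheel '[0,0,0,0,0,0, 0,0,0.005,0,0,0, 0,0,0.015,0,0,0, 0,0,0.03,0,0,0, 0,0,0.04,0,0,0, 0,0,0.04,0,0,0, 0,0,0.04,0,0,0]' 0.03 30
python3 - <<'E'
from h import *
s=ctrl.sense();print(s['ft_force'],s['wrist_torque'])
grab('side','s10')
i=cv2.imread('pics/s10.png');cv2.imwrite('pics/s10c.png',cv2.resize(i[130:250,290:420],(650,600)))
E
```

```text
clock: 14.68
ee_pos: [0.5303, 0.0181, 0.0519]
orientation: [-180.0, -0.1, 160.0]
ft_force: [-0.0, -0.5, -1.2]
grip_width: 0.0431
[-0.0287541  -0.5166817  -1.16215262] [-0.01511431 -0.13310663  0.01315485]
```

View pics/s10c.png

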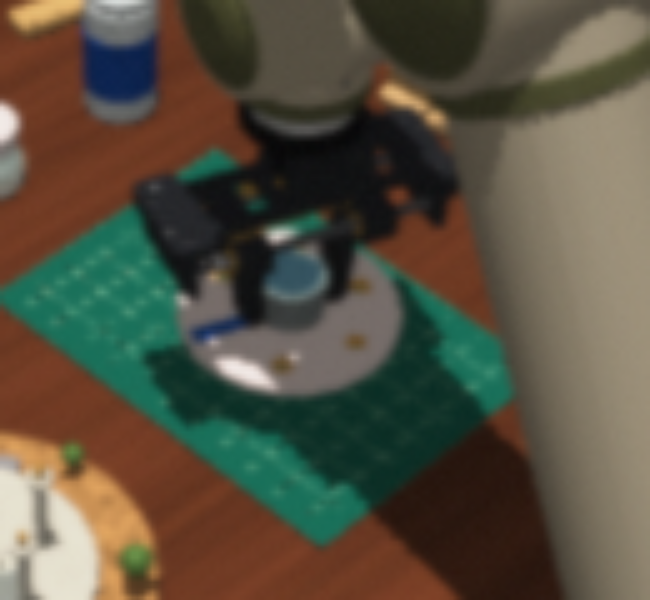

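```bash
python3 -m handwheel '[0,0,0.02,0,0,-0.06, 0,0.005,0.05,0,0,-0.18, 0,0.015,0.085,0,0,-0.34, 0,0.035,0.1,0,0,-0.5, 0,0.06,0.103,0,0,-0.66, 0,0.09,0.103,0,0,-0.82, 0,0.12,0.103,0,0,-0.98, 0,0.15,0.103,0,0,-1.14, -0.002,0.18,0.103,0,0,-1.3, -0.002,0.205,0.103,0,0,-1.46, -0.003,0.23,0.103,0,0,-1.62, -0.003,0.248,0.103,0,0,-1.78, -0.004,0.26,0.103,0,0,-1.93, -0.004,0.267,0.103,0,0,-2.05, -0.004,0.2694,0.103,0,0,-2.112, -0.004,0.2694,0.103,0,0,-2.112, -0.004,0.2694,0.103,0,0,-2.112]'
python3 - <<'E'
from h import *
s=ctrl.sense();print(s['ft_force'],s['wrist_torque'],s['qpos'])
grab('side','s11');grab('top','t11')
i=cv2.imread('pics/s11.png');j=cv2.imread('pics/t11.png');cv2.imwrite('pics/c11.png',np.hstack([cv2.resize(i[170:290,220:340],(400,400)),cv2.resize(j[140:250,215:325],(400,400))]))
E
```

```text
clock: 16.85
ee_pos: [0.5264, 0.2873, 0.1548]
orientation: [-180.0, -0.0, 39.0]
ft_force: [0.3, -0.5, -2.0]
grip_width: 0.0434
[ 0.31648756 -0.54280392 -1.99185525] [-0.05255777  0.01450886  0.02050812] [1.74304605e+01 3.13795874e+01 7.87371521e+01 3.11670651e-02
 6.98943130e+01 6.83936702e+01]
```

View pics/c11.png

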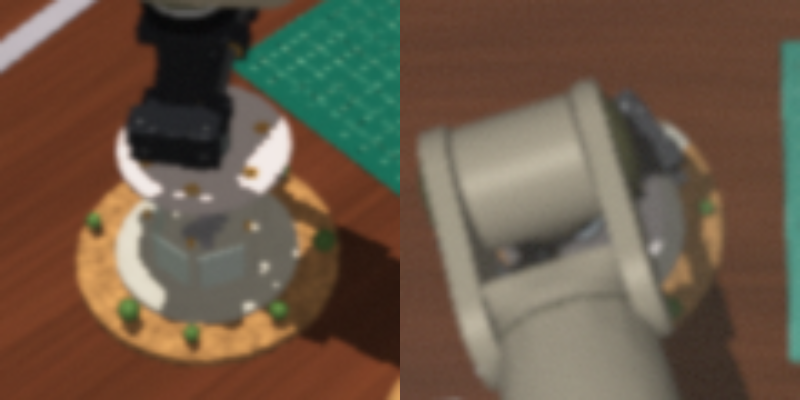

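Run:
```python
from h import *
i=cv2.imread('pics/s11.png');cv2.imwrite('pics/s11c.png',cv2.resize(i[190:245,248:316],None,fx=11,fy=11,interpolation=2))
p=np.load('pics/s11.npz')['p'];hsv=cv2.cvtColor(p,cv2.COLOR_RGB2HSV)
print(proj('side',[[.5264,.2873,.1513]]))
# predicted bushings at entrance -52
k=np.radians(np.array([60,120,180,240,300])-52)
print(proj('side',np.c_[.5264+.05*np.cos(k),.2873+.05*np.sin(k),np.full(5,.1513)]))
```

```text
[[280.37351636 212.35585342]]
[[266.89889577 203.93617886]
 [262.6406619  217.231469  ]
 [276.39552069 226.08441159]
 [294.27995813 221.0453533 ]
 [297.7731291  207.57186203]]
```

View pics/s11c.png

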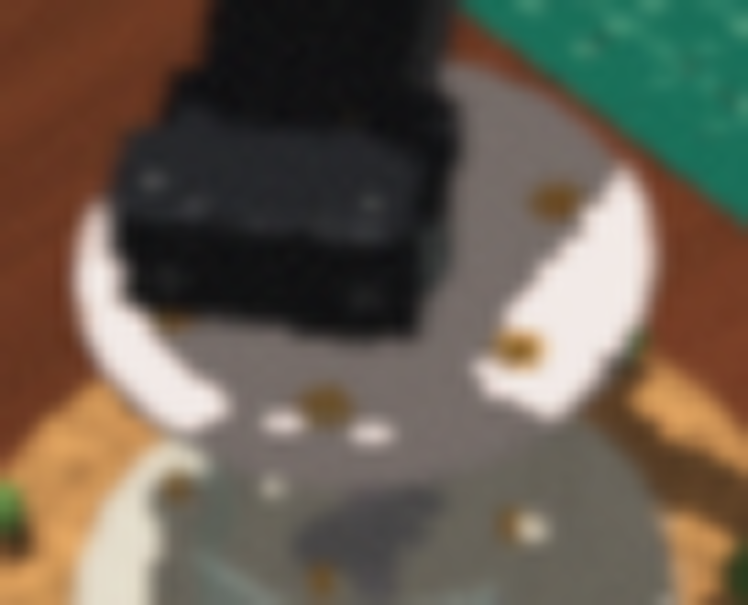

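Run:
```python
from h import *
from scipy.optimize import least_squares
def fit(q,ang,z,n='side'):
    k=np.radians(ang);f=lambda x:(proj(n,np.c_[x[0]+.05*np.cos(k+x[2]),x[1]+.05*np.sin(k+x[2]),np.full(len(k),z)])-q).ravel()
    s=least_squares(f,[.526,.287,np.radians(-52)]);print(n,s.x[:2],np.degrees(s.x[2]),np.abs(s.fun).max())
B=np.array([(325,403),(518,350),(552,200)])/11+[248,190]-.45
fit(B,[180,240,300],.1513)
S=np.array([(210,75),(171,188),(292,266),(446,220),(480,105)])/9+[245,213]-.45
fit(S,[60,120,180,240,300],.087)
fit(S[2:],[180,240,300],.087)
fit(S,[60,120,180,240,300],.085)
T=np.array([(252,156),(151,237),(165,362),(285,408),(387,325)])/8+[233,165]-.45
fit(T,[120,180,240,300,60][0:0]+[60,120,180,240,300],.086,'top')
```

```text
side [0.52517924 0.28763987] -51.00753439910798 0.2563656015260847
side [0.52548445 0.29100086] -52.077183891965255 0.5863184753481505
side [0.52591107 0.29016625] -52.892968473809255 0.3267272976705726
side [0.52686543 0.28999394] -52.073259002571334 0.563577613298861
top [0.52774512 0.28712516] -51.8176221272025 0.3139741320556766
```

```bash
python3 -m handwheel '[0.0004,0.0012,-0.01,0,0,-0.015, 0.0004,0.0012,-0.025,0,0,-0.015, 0.0004,0.0012,-0.036,0,0,-0.015, 0.0004,0.0012,-0.04,0,0,-0.015, 0.0004,0.0012,-0.043,0,0,-0.015, 0.0004,0.0012,-0.043,0,0,-0.015]'
python3 -m handwheel '[0,0,-0.002,0,0,0, 0,0,-0.004,0,0,0, 0,0,-0.006,0,0,0, 0,0,-0.006,0,0,0]'
python3 -c "
from h import *
s=ctrl.sense();print(s['ft_force'],s['wrist_torque'])"
```

```text
clock: 17.7
ee_pos: [0.527, 0.2887, 0.1122]
orientation: [-180.0, -0.0, 38.1]
ft_force: [-0.4, 0.5, -1.8]
grip_width: 0.043
clock: 18.2
ee_pos: [0.528, 0.2888, 0.1062]
orientation: [179.9, -0.2, 38.1]
ft_force: [7.2, 1.2, -2.9]
grip_width: 0.0434
[ 7.15115846  1.23668224 -2.86499241] [ 0.22292176 -1.27582132  0.01780852]
```

```bash
python3 -m handwheel '[0.001,0.0002,0,0,0,0, 0.002,0.0004,0,0,0,0, 0.002,0.0004,0,0,0,0]'
python3 -c "
from h import *
s=ctrl.sense();print(s['ft_force'],s['wrist_torque'])"
```

```text
clock: 18.58
ee_pos: [0.5286, 0.289, 0.1058]
orientation: [-180.0, 0.0, 38.1]
ft_force: [1.8, -0.4, -0.6]
grip_width: 0.0435
[ 1.76762527 -0.40733264 -0.62425559] [-0.03028675 -0.24397999 -0.01991972]
```

```bash
python3 -m handwheel '[0.001,0,-0.001,0,0,0, 0.001,0,-0.003,0,0,0, 0.001,0,-0.004,0,0,0, 0.001,0,-0.004,0,0,0]'
python3 -m handwheel '[0,0,-0.001,0,0,0, 0,0,-0.002,0,0,0, 0,0,-0.003,0,0,0, 0,0,-0.003,0,0,0]'
python3 -c "
from h import *
s=ctrl.sense();print(s['ft_force'],s['wrist_torque'])"
```

```text
clock: 19.08
ee_pos: [0.5298, 0.289, 0.102]
orientation: [-180.0, -0.0, 38.1]
ft_force: [0.5, -0.9, -1.5]
grip_width: 0.0437
clock: 19.58
ee_pos: [0.5299, 0.2891, 0.099]
orientation: [-180.0, -0.0, 38.1]
ft_force: [0.3, 0.1, -1.0]
grip_width: 0.0436
[ 0.34361269  0.07605916 -0.99600317] [-0.04851394 -0.01257744 -0.00740799]
```

```bash
python3 -m handwheel '[0,0,-0.001,0,0,0, 0,0,-0.002,0,0,0, 0,0,-0.002,0,0,0]'
python3 -m handwheel '[0,0,-0.001,0,0,0, 0,0,-0.001,0,0,0]'
python3 -c "
from h import *
s=ctrl.sense();print(s['ft_force'],s['wrist_torque'])"
```

```text
clock: 19.95
ee_pos: [0.5299, 0.2891, 0.097]
orientation: [-180.0, -0.0, 38.1]
ft_force: [0.1, -0.6, -1.2]
grip_width: 0.0432
clock: 20.2
ee_pos: [0.5299, 0.2891, 0.096]
orientation: [-180.0, -0.0, 38.1]
ft_force: [-0.1, 0.3, -1.4]
grip_width: 0.0431
[-0.07646172  0.31883686 -1.3696316 ] [-0.01347451 -0.06235651 -0.03376987]
```

```bash
python3 -m handwheel '[0,0,-0.001,0,0,0, 0,0,-0.002,0,0,0, 0,0,-0.002,0,0,0]'
python3 -m handwheel '[0,0,-0.001,0,0,0, 0,0,-0.002,0,0,0, 0,0,-0.002,0,0,0]'
python3 -c "
from h import *
s=ctrl.sense();print(s['ft_force'],s['wrist_torque'])"
```

```text
clock: 20.58
ee_pos: [0.5299, 0.2891, 0.094]
orientation: [-180.0, -0.0, 38.1]
ft_force: [1.0, 0.8, -2.1]
grip_width: 0.0432
clock: 20.95
ee_pos: [0.5299, 0.2891, 0.092]
orientation: [-180.0, -0.0, 38.1]
ft_force: [-0.3, -0.7, -2.6]
grip_width: 0.0435
[-0.28914377 -0.71195353 -2.60756653] [-0.00056587 -0.0319272   0.01273648]
```

```bash
python3 -m handwheel '[0,0,-0.0005,0,0,0, 0,0,-0.001,0,0,0, 0,0,-0.001,0,0,0]'
python3 -m handwheel '[0,0,-0.0005,0,0,0, 0,0,-0.001,0,0,0, 0,0,-0.001,0,0,0]'
python3 -m handwheel '[0,0,-0.0005,0,0,0, 0,0,-0.0005,0,0,0]'
python3 -c "
from h import *
s=ctrl.sense();print(s['ft_force'],s['wrist_torque'])"
```

```text
clock: 21.32
ee_pos: [0.5299, 0.2891, 0.0911]
orientation: [-180.0, -0.0, 38.1]
ft_force: [0.7, 0.2, -0.8]
grip_width: 0.0433
clock: 21.7
ee_pos: [0.5299, 0.2891, 0.0901]
orientation: [-180.0, -0.0, 38.1]
ft_force: [1.1, -0.0, -1.0]
grip_width: 0.0431
clock: 21.95
ee_pos: [0.5299, 0.2891, 0.0896]
orientation: [-180.0, -0.0, 38.1]
ft_force: [0.3, -0.2, -1.6]
grip_width: 0.0435
[ 0.34446936 -0.23058293 -1.56468644] [-0.01160092 -0.02609302 -0.00955789]
```

```bash
python3 -m handwheel '[0,0,-0.0005,0,0,0, 0,0,-0.0005,0,0,0]'
python3 -m handwheel '[0,0,-0.0005,0,0,0, 0,0,-0.0005,0,0,0]'
python3 -c "
from h import *
s=ctrl.sense();print(s['ft_force'],s['wrist_torque'])"
```

```text
clock: 22.2
ee_pos: [0.53, 0.2891, 0.0895]
orientation: [-180.0, -0.1, 38.1]
ft_force: [-2.4, 0.2, 3.0]
grip_width: 0.0433
clock: 22.45
ee_pos: [0.53, 0.2891, 0.0895]
orientation: [-180.0, -0.1, 38.1]
ft_force: [-3.0, -1.6, 6.6]
grip_width: 0.0434
[-3.0088462  -1.55851336  6.64008478] [-0.31098288  0.61561018  0.02034837]
```

The roof has seated: z stopped at 0.0895, as predicted, with light contact. I'll release, back off and check.

```bash
python3 -m handwheel '[0,0,0.0005,0,0,0, 0,0,0.0005,0,0,0, 0,0,0.0005,0,0,0, 0,0,0.0005,0,0,0, 0,0,0.0005,0,0,0]' 0.07 10
python3 -m handwheel '[0,0,0.01,0,0,0, 0,0,0.03,0,0,0, 0,0,0.07,0,0,0, 0,0,0.12,0,0,0, 0,-0.03,0.16,0,0,0, -0.03,-0.09,0.18,0,0,0, -0.06,-0.15,0.18,0,0,0, -0.09,-0.2,0.18,0,0,0, -0.12,-0.25,0.18,0,0,0, -0.13,-0.29,0.18,0,0,0, -0.13,-0.29,0.18,0,0,0]'
python3 - <<'E'
from h import *
P,D=grab('side','s12');p,d=grab('top','t12')
i=cv2.imread('pics/s12.png');j=cv2.imread('pics/t12.png');cv2.imwrite('pics/c12.png',np.hstack([cv2.resize(i[190:290,230:330],(400,400)),cv2.resize(j[155:245,223:313],(400,400))]))
v,u=np.mgrid[:400,:640]
for n,p,d in(('side',P,D),('top',p,d)):
    W=world(n,u,v,d);hsv=cv2.cvtColor(p,cv2.COLOR_RGB2HSV)
    r=np.hypot(W[...,0]-.527,W[...,1]-.288);m=(r<.078)&(W[...,2]>.07)&(W[...,2]<.1)&(hsv[...,1]<60)
    Q=W[m];A=np.c_[Q[:,:2]-[.527,.288],np.ones(len(Q))]
    for _ in range(3):
        k=np.linalg.lstsq(A,Q[:,2],rcond=None)[0];g=abs(A@k-Q[:,2])<.006;A,Q=A[g],Q[g]
    c=cv2.convexHull(np.argwhere(m)[:,::-1].astype(np.int32))[:,0];q=plane(n,c[:,0],c[:,1],.086)
    print(n,'top z',k[2],'tilt',np.degrees(np.hypot(*k[:2])),'centre',cv2.fitEllipse(q[:,:2].astype(np.float32)*1000))
s=ctrl.sense();print(s['ft_force'])
E
```

```text
clock: 23.08
ee_pos: [0.5299, 0.2891, 0.0891]
orientation: [-180.0, -0.0, 38.1]
ft_force: [-0.1, 0.9, -0.6]
grip_width: 0.0701
clock: 24.45
ee_pos: [0.3995, -0.0028, 0.27]
orientation: [179.9, -0.1, 37.9]
ft_force: [-0.1, -0.5, -0.2]
grip_width: 0.0697
side top z 0.08476306444852631 tilt 0.18488713679436566 centre ((526.1668701171875, 291.7579345703125), (139.28805541992188, 144.0729522705078), 53.9822998046875)
top top z 0.08532325736095207 tilt 0.4793477281212522 centre ((525.78759765625, 287.8616638183594), (138.5019073486328, 139.76315307617188), 151.29556274414062)
[-0.03875703  0.54307453  0.22626295]
```

View pics/c12.png

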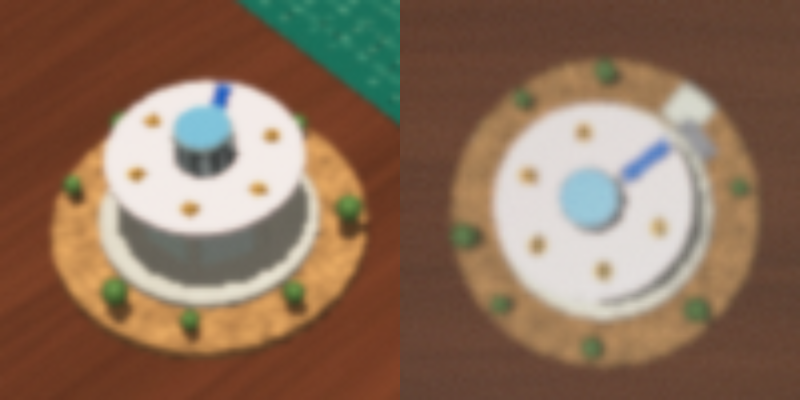

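Both views show the roof level on the columns, the blue strip at (645,160) in the top crop pointing at the steps, and the arm clear.

```bash
python3 -c "
from station import ctrl
print(ctrl.finish_job())"
```

```text
the job is handed in; nothing more can be done
None
```

The roof is back on the pavilion model and the job is handed in, after about 24 s on the robot's clock. The hand-in gives no verdict.

**What I did**
- I gripped the roof by its top edge, lifted it out of the rack and tilted it with the tool pointing sideways. With the far edge on the mat, I lowered the near edge on the loosened lower finger until the roof lay flat, then let go.
- I gripped it again by the lantern, lifted it level and turned it to the column angle measured from the pins (about -52°).
- It went over the mast after a 3 mm correction for a 7 N sideways push. All five pins then entered with no search needed.

**Last checks**
- **Seating:** the roof stopped at the expected height with about 8 N on the force sensor, well under the 60 N limit.
- **Height and level:** the roof's top side measured 84.8 mm (side camera) and 85.3 mm (top camera), against 86 mm expected. Tilt was below 0.5°.
- **Centring:** within 2 mm of the model's axis in each view.
- **Disagreement:** the two cameras differ by about 4 mm in y for both the model and the roof. I put this down to calibration.
- **Clear of the model:** the arm had moved away and the sensor read no contact force.
- **Not re-measured:** I did not re-check the floor plates, jar and can. No contact with them showed in any force reading or picture.

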